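# Book a parcel in: braced counter press, then hang its tag

### The job

Book the parcel in: set the loose blue counter with its back end against the steel stop and press its red button fully in for a moment, leaving the counter standing there at the stop. Then take the orange hooked tag off the rim of the cardboard bin and hang it on the steel rail in the gap between the blue tag and the yellow tag. Leave the blue, yellow and white tags hanging where they are, and do not knock the pen pot over.

Things in the scene. Friction and masses are not known exactly. Their poses are not given: they have to be found in the camera images.
- counter_center (a point): Centre, half-way up, of the loose blue hand counter, a plastic block 100 mm long (x), 50 wide (y), 42 high (z), about 0.18 kg, standing on the table. Its own x axis points level from the red button end to the plain flat back end, which lies 50 mm along +x from this point. A dark display with a pale screen is on its top, nearer the back.
- button_tip (a point): Centre of the outer face of the counter's red round button, 26 mm diameter, which sticks out 14 mm from the counter's front end (so 64 mm along the counter's -x from its centre, when not pressed), 22 mm above the table. It is pressed level along the counter's +x. Same axes as the counter.
- button (a joint): Travel of the red button: 0 out, 0.006 m fully in. Spring return; it starts to move at 1.5 N and is fully in at 5 N, more than the friction of the counter on the table, so a counter that is not braced slides away instead.
- stop_face (a point): Middle of the working face of the fixed steel stop, an upright plate 150 mm long (along this point's y), 45 mm high and 6 mm thick with a foot behind it, screwed to the table; this point is 21 mm above the table. Its x axis points level into the stop, away from the counter: the counter's back belongs flat against this face with both x axes alike.
- tag_grip (a point): Centre of the grip tab on top of the orange hooked tag: an upright block 10 mm thick (x), 24 wide (y), 36 high (z). Its top is 18 mm above, its foot 18 mm below this point, on a 5 mm thick bridge that spans the hook slot. The tag weighs 0.06 kg, is balanced under the tab and starts hung over one wall of the cardboard bin.
- tag_seat (a point): Middle of the underside of the bridge, 23 mm below tag_grip: it rests on the edge that the tag hangs on. Below it is a slot 15 mm wide in x, open downward. On its +x side the tag plate (4 mm thick, 46 wide in y) reaches 85 mm below this point, on its -x side a lip (4 mm thick, 30 wide) 25 mm. 23 mm thick in all.
- bin: Fixed open cardboard bin, 130 x 200 mm, 115 mm high, walls 5 mm, with parcels inside that stay below the rim; origin at the middle of its underside. The orange tag hangs over its +x wall, plate outside.
- rail_top (a point): Middle of the top edge of the fixed steel rail, a flat strip 5 mm thick (x), 360 mm long (y) and 28 mm high, on a post at each end; the top edge is 170 mm above the table. Tags hang over it with their plates on the +x side.
- blue_grip (a point): Centre of the grip tab of the blue tag, which hangs in the middle of the three on the rail; same shape as the orange tag and same axes as the rail. Neighbouring tags are 112 mm apart centre to centre, which leaves gaps of 66 mm between plates for the 46 mm wide orange tag.
- yellow_grip (a point): The same point of the yellow tag, which hangs next to the blue one on one side or the other.
- white_grip (a point): The same point of the white tag, which hangs on the other side of the blue one.
- pen_pot: Loose black pen pot, 72 mm diameter, 95 mm high, standing on the table; origin at the middle of its underside, z up. Not part of the job.
Not all that is in view belongs to the job. Leave any green look-alike of the part that bears blue_grip alone. What is shaped like the part that bears counter_center but pink is not meant.

How it is judged:
On the way, in this order (a step that is already met when the one before it is completed fails the run):
1. the red button is fully in while the counter is braced against the steel stop (value of joint button above 0.0045 m and contact force between counter and stop above 0.5 N and x of counter_center in the frame of stop_face above -0.065 m), for 0.2 s.
2. the orange tag hangs on the rail between the blue and the yellow tag, let go (x of tag_seat in the frame of rail_top between -0.012 and 0.012 m and z of tag_seat in the frame of rail_top between -0.006 and 0.008 m and horizontal distance between tag_seat and blue_grip below 0.08 m and horizontal distance between tag_seat and yellow_grip below 0.08 m and angle between tag_seat's own z axis and vertical below 0.25 rad and contact force between tag and the fingers below 0.05 N), for 0.3 s.
At the end, for the whole second after the job is handed in: Orange tag hangs on the rail, let go, at rest: seat within 12 mm across, -6 to +8 mm in height, under 80 mm from the blue and yellow tags, tilt under 0.25 rad. Counter upright, centre 40-75 mm before the stop face (50 = touching), within 70 mm sideways; button out (< 1.5 mm) (all of step 2 and linear speed of tag below 0.03 m/s and value of joint button below 0.0015 m and angle between counter_center's own z axis and vertical below 0.1 rad and x of counter_center in the frame of stop_face between -0.075 and -0.04 m and y of counter_center in the frame of stop_face between -0.07 and 0.07 m).
It fails at once if the blue tag is shifted more than 25 mm or knocked off (distance of blue_grip from where it was at the start of the episode above 0.025 m).
It fails at once if the yellow tag is shifted more than 25 mm or knocked off (distance of yellow_grip from where it was at the start of the episode above 0.025 m).
It fails at once if the white tag is shifted more than 25 mm or knocked off (distance of white_grip from where it was at the start of the episode above 0.025 m).
It fails at once if the pen pot is tipped over (angle between pen_pot's own z axis and vertical above 0.5 rad).
It also fails if it takes over 72 s, if anything falls off the work surface, if the arm or the gripper's body presses on something with over 40 N, if the wrist force passes 120 N, or if a joint passes its speed limit or range.

### The arm

A 7-joint arm with a two-finger parallel gripper is mounted at the origin on the work surface. World frame = base frame: x ahead of the robot, y to its left, z up, the work surface at z = 0. Lengths are in m, angles in rad, forces in N, time in s.
With the tool pointing down it reaches from about 0.4 to 0.85 m from the base axis. Payload 10.4 kg.
Tool frame: the origin (TCP) lies midway between the tips of the shut fingers; the grasp point (between the pads) lies 19 mm behind it (r.tcp_to_grasp is the z of the grasp point in the tool frame, in m); z points along the fingers, x is the direction in which the jaws open and shut, and the axes are right-handed (so a half turn about z gives the same grasp; the last joint's range is limited). The gripper opens to 87 mm and grips with 3 to 60 N. Pads are 19 mm wide; open, the fingers measure 117 mm over their backs; the gripper's body (75 mm by 190 mm) begins 51 mm behind the grasp point.
Start: joints at [1.116, 0.332, -0.065, 1.46, 0.022, 1.35, -0.088], TCP at [0.262, -0.568, 0.223] pointing down, gripper open.
Joint ranges: [-2.6, 2.6], [-0.5, 2.12], [-1.47, 1.34], [0.16, 2.42], [-1.27, 4.41], [0.06, 2.06], [-2.6, 2.6]. Speed limits (rad/s): [2.22, 2.22, 2.79, 2.79, 3.14, 3.14, 3.14].

### API

Orientations are given as a unit quaternion [x, y, z, w].
In Python, from bench import r, camera, close_job gives the robot as it stands. The module is installed in compiled form; this text tells all that it offers.
- The arm moves only by the shell command python3 -m crank 'ROWS' [FORCE]. ROWS is JSON, a list of rows, each an object of numbers: "x", "y", "z": the shift along the tool's x, y, z scaled (see below); "ax", "ay", "az": the turn, a rotation vector about the tool's x, y, z scaled (see below); "claw": the closure, from -1 (fully open) to 1 (shut), so that 0 is half open. A call has exactly 5 rows; each row is the pose to reach, as a shift and turn from the pose commanded when the call began, along the tool's axes at that moment; what a row does not reach only later rows make up. The controller multiplies each number of a shift by 1 m and each number of a turn by 2 rad. A row lasts 1/12 s, in which the tool goes at most 41.7 mm and 7.16 degrees, less where a joint would pass 70% of its speed; a pose out of reach is approached as far as the arm can. A call with a number of a shift or a turn outside -1 to 1 is refused whole. A call with a gripper value outside its range is refused whole. The fingers move at their own pace and stop on an object; FORCE is the grip in N (left out, the last holds). Time passes only in rows, so rows that repeat a pose let the fingers close, or fill a call up. It gives the time, the measured TCP pose, the force and the opening at its end, in the units of the state.
- r.read_state(): the state, without advancing time (a new reading comes with each control period).
- camera(name): name is "scene" or "top"; returns a dict with "color" (384x512x3 uint8, blue, green, red), "fx", "fy", "cx", "cy" (pixels), "D" ([k1, k2, p1, p2, k3] as OpenCV has them; the pictures are not rectified), "eye" and "orientation" of the camera in the world. Camera axes: x right, y down, z forward; pixel columns grow to the right and rows downward; lengths in m; the calibration is good to about 2 mm. A picture is of the moment at which its call begins. There is no depth.
- close_job(): hands the job in, once; it reports no verdict.
The state is a dict: "time": time; "joint_positions": joint angles; "joint_vel": joint speeds; "joint_torque": joint torques, N m; "ee_pos": TCP position; "eef_rot": TCP orientation; "ft_force": force on the tool from outside, world axes, zero at the start; "torque": the same for the moment, N m; "width": finger opening in m.
Only numpy, scipy, OpenCV 4.12 (cv2) and the standard library are available. Lean on these libraries where they do the work, as an engineer would, in place of code of your own. Each camera call takes 0.05 s, during which the arm holds its last target. There are 200 camera calls.

## Working session

There is one attempt and no reset: what is moved stays moved. The work goes in short steps, Python scripts to look and compute and a shell command to move; the robot and the scene stay as the last step left them, time stands still between calls to the robot, and variables do not carry over. Pictures are saved under pics/ and viewed, about 8 in all and at most 12, crops included, and the job is handed in when it is done.

```bash
mkdir -p pics; ls
python3 - <<'E'
from bench import r,camera
import cv2,numpy as np
for n in("scene","top"):
    c=camera(n); cv2.imwrite(f"pics/{n}0.png",c["color"]); print(n,{k:np.round(v,4).tolist() for k,v in c.items() if k!="color"})
print(r.read_state(), r.tcp_to_grasp)
a=cv2.imread("pics/scene0.png");
E
```

```text
pics
scene {'fx': 365.6054, 'fy': 365.6054, 'cx': 256.6352, 'cy': 188.5328, 'D': [0.0337, 0.0, 0.0, 0.0, 0.0], 'eye': [1.0802, 0.0509, 1.0251], 'orientation': [0.6528, 0.6937, -0.2239, -0.206]}
top {'fx': 453.1739, 'fy': 453.1739, 'cx': 258.3941, 'cy': 190.0701, 'D': [-0.1671, 0.0, 0.0, 0.0, 0.0], 'eye': [0.3026, 0.0202, 1.2374], 'orientation': [-0.7035, 0.706, -0.0572, 0.0577]}
{'time': 0.1, 'joint_positions': array([ 1.11638261,  0.3328012 , -0.0646854 ,  1.46085684,  0.02159281,
        1.34994185, -0.0885079 ]), 'joint_vel': array([ 0.00121881, -0.00135228, -0.00066546, -0.00161941,  0.00023288,
        0.00037269, -0.0004582 ]), 'joint_torque': array([ 2.04681688e-03, -6.24545717e+01,  2.52224109e-02, -3.90717602e+01,
       -6.13704720e-02,  3.66184185e-02,  1.29761261e-04]), 'ee_pos': array([ 0.26141261, -0.56730632,  0.22183838]), 'eef_rot': array([ 8.42174094e-01, -5.39205309e-01, -5.67926854e-04, -3.28522052e-04]), 'ft_force': array([ 0.07395782,  0.42330474, -0.05057924]), 'torque': array([-0.02432166,  0.01803075, -0.08689401]), 'width': 0.0868575732219269} -0.0187
```

View pics/scene0.png

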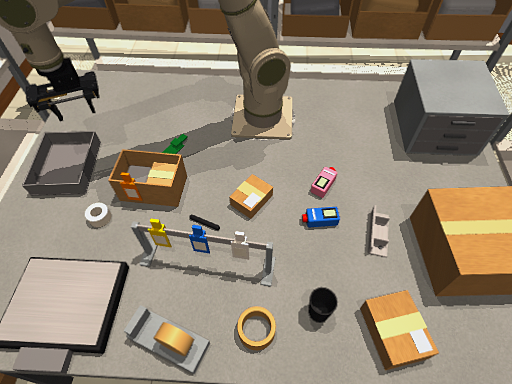

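View pics/top0.png

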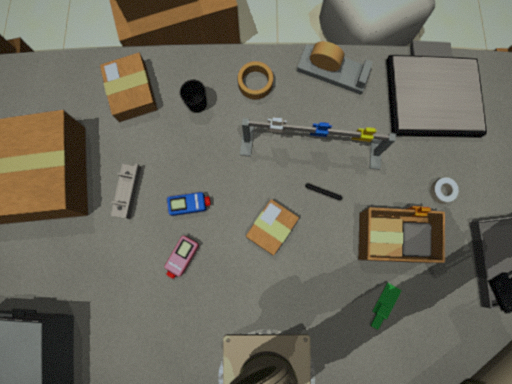

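Top view: blue counter at (188,204) with its red button at (208,201); the pink look-alike is at (182,256). The stop is at (125,190) and the pot at (194,96). The bin is at (402,234), with the orange tag on its far wall at (421,210). Rail tags are white (277,124), blue (321,129) and yellow (367,133). The green look-alike lies at (385,305). The blue block with the red button is the counter; the orange tag on the bin is the tag. One enlarged crop will confirm both.

```bash
cat > h.py <<'E'
import numpy as np,cv2
from scipy.spatial.transform import Rotation as R
def K(c): return np.array([[c["fx"],0,c["cx"]],[0,c["fy"],c["cy"]],[0,0,1.]])
def px2w(c,uv,z):
    uv=np.asarray(uv,float).reshape(-1,1,2)
    n=cv2.undistortPoints(uv,K(c),np.array(c["D"],float)).reshape(-1,2)
    d=R.from_quat(c["orientation"]).apply(np.c_[n,np.ones(len(n))])
    e=np.array(c["eye"]); return e+d*((z-e[2])/d[:,2])[:,None]
def w2px(c,p):
    Rm=R.from_quat(c["orientation"]).as_matrix().T
    return cv2.projectPoints(np.asarray(p,float).reshape(-1,1,3),cv2.Rodrigues(Rm)[0],-Rm@np.array(c["eye"]),K(c),np.array(c["D"],float))[0].reshape(-1,2)
def tri(a,ua,b,ub):
    P=[px2w(c,u,0)[0] for c,u in((a,ua),(b,ub))]; E=[np.array(c["eye"]) for c in(a,b)]
    D=[(p-e)/np.linalg.norm(p-e) for p,e in zip(P,E)]
    A=sum(np.eye(3)-np.outer(d,d) for d in D); x=np.linalg.solve(A,sum((np.eye(3)-np.outer(d,d))@e for d,e in zip(D,E)))
    return x,np.linalg.norm(np.cross(D[0],x-E[0]))
# hue(deg/2) lo,hi
HUE=dict(orange=(6,13),yellow=(24,33),blue=(104,122),red=(176,184))
def mask(img,col,box):
    h=cv2.cvtColor(img,cv2.COLOR_BGR2HSV).astype(int); H=h[...,0]; lo,hi=HUE[col]
    m=((H>=lo)&(H<=hi))|((H+180>=lo)&(H+180<=hi)); m&=(h[...,1]>185)&(h[...,2]>70)
    o=np.zeros(m.shape,np.uint8); x0,y0,x1,y1=box; o[y0:y1,x0:x1]=m[y0:y1,x0:x1]; return o
E
python3 - <<'E'
import cv2,numpy as np
t=cv2.imread("pics/top0.png"); s=cv2.imread("pics/scene0.png")
f=lambda i,x,y,w,h,k:cv2.resize(i[y:y+h,x:x+w],None,fx=k,fy=k,interpolation=cv2.INTER_CUBIC)
A=f(t,100,155,130,70,3); A=cv2.resize(A,(390,210))
m=np.zeros((600,800,3),np.uint8)
m[:280,:400]=f(t,110,160,100,70,4)   # counter, stop
m[:280,400:]=f(t,360,195,100,70,4)   # bin
m[280:600,:400]=f(s,100,140,100,80,4) # bin scene
m[280:600,400:]=f(s,300,180,100,80,4)
cv2.imwrite("pics/m1.png",m)
m=np.zeros((600,800,3),np.uint8)
m[:240]=f(t,235,105,160,48,5); m[240:600]=f(s,130,210,160,72,5); cv2.imwrite("pics/m2.png",m)
E
```

```text
(no output)
```

View pics/m1.png

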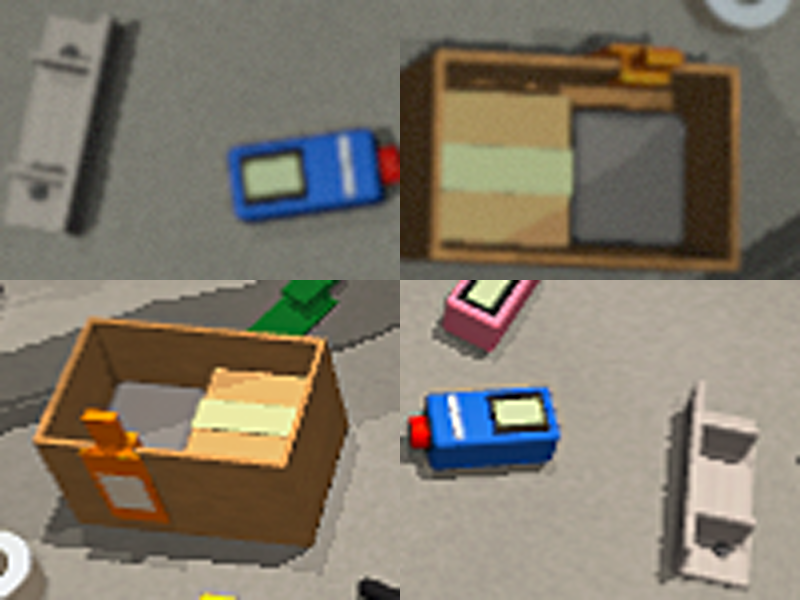

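View pics/m2.png

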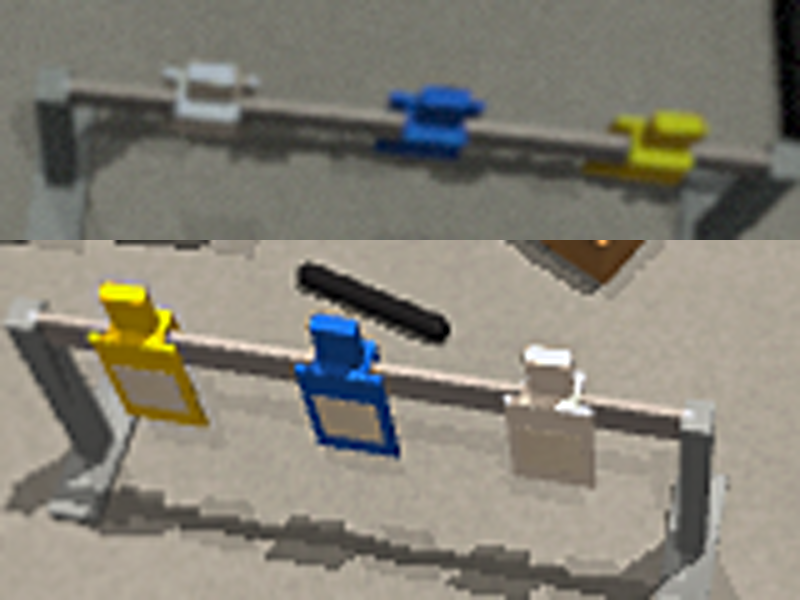

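Confirmed: blue block with red button at top (188,204) is the counter, and the orange tag sits on the bin's far wall at top (423,210). Yellow is right of blue in the top view, so the target gap is between (321,129) and (367,133). Now the measuring.

```bash
cat > meas.py <<'E'
import numpy as np,cv2,pickle
from scipy.optimize import minimize
from bench import camera
from h import *
s,t=camera("scene"),camera("top")
np.set_printoptions(precision=4,suppress=True)
def box(x,y,yaw,L=(.1,.05,.042)):
    P=np.array([[a*L[0]/2,b*L[1]/2,c*L[2]] for a in(-1,1) for b in(-1,1) for c in(0,1)])
    return P@R.from_euler('z',yaw).as_matrix().T+[x,y,0]
def counter(x0,bs=(290,195,350,240),bt=(155,180,215,225)):
    S=4;T=[]
    for c,b in((s,bs),(t,bt)):
        m=mask(c["color"],"blue",b); h=cv2.convexHull(cv2.findNonZero(cv2.morphologyEx(m,cv2.MORPH_OPEN,np.ones((2,2),np.uint8))))
        m=np.zeros_like(m); cv2.fillConvexPoly(m,h,1); T.append((c,cv2.resize(m,None,fx=S,fy=S,interpolation=cv2.INTER_NEAREST)))
    def f(p):
        e=0
        for c,m in T:
            q=(w2px(c,box(*p))+.5)*S; g=np.zeros_like(m); cv2.fillConvexPoly(g,cv2.convexHull(q.round().astype(np.int32)),1); e+=1-(g&m).sum()/(g|m).sum()
        return e
    return minimize(f,x0,method="Nelder-Mead",options=dict(initial_simplex=np.array([x0]*4)+np.vstack([np.zeros(3),np.diag([.02,.02,.2])])))
E
python3 - <<'E'
from meas import *
P=px2w(t,[(188,204)],.042)[0]; B=px2w(t,[(208,201)],.022)[0]
res=counter([P[0],P[1],np.arctan2(P[1]-B[1],P[0]-B[0])]); print("counter",res.x,res.fun)
for n,c,q in(("stopT",t,[(137,164.5),(126.5,218)]),("stopS",s,[(373.5,206.2),(370.7,255.5)])):
    p=px2w(c,q,.045); print(n,p[:,:2].tolist(),np.linalg.norm(p[0]-p[1]),p.mean(0)[:2])
p=px2w(t,[(247,122.6),(392,136.6)],.17); print("railT",p,np.linalg.norm(p[0]-p[1]),p.mean(0))
q=px2w(s,[(130+18/5,210+78/5),(130+700/5,210+168/5)],.17);print("railS",q,np.linalg.norm(q[0]-q[1]))
for n,a,b,z in(("blue",(197,227),(324.4,124.4),.211),("yel",(154.4,220.4),(371,129.4),.211),("whi",(239.6,233.4),(277.4,119),.211),("ora",(124.5,174),(425,208.75),.156)):
    print(n,*tri(s,a,t,b),px2w(s,a,z)[0,:2],px2w(t,b,z)[0,:2])
b=px2w(t,[(369.25,207.5),(445,212),(444.5,262),(368,259.5)],.115);print("bin",b[:,:2],b.mean(0))
b=px2w(s,[(100+38/4,140+160/4),(100+290/4,140+187/4),(100+322/4,140+60/4),(100+90/4,140+40/4)],.115);print("binS",b[:,:2],b.mean(0))
print("pot",px2w(t,[(193,90)],.095)[0],px2w(s,[(322,295)],.095)[0])
E
```

```text
counter [0.4651 0.2163 1.7065] 0.3248732559271885
stopT [[0.5701001244671888, 0.35166193008293933], [0.423627769012735, 0.3746737564638746]] 0.14826899563213536 [0.4969 0.3632]
stopS [[0.43174184433452933, 0.3740529208506191], [0.6029110725530281, 0.34519355305758354]] 0.17358504485793186 [0.5173 0.3596]
railT [[ 0.6458  0.0482  0.17  ]
 [ 0.6108 -0.3107  0.17  ]] 0.36055263246745345 [ 0.6283 -0.1313  0.17  ]
railS [[ 0.614  -0.3136  0.17  ]
 [ 0.6462  0.0527  0.17  ]] 0.36772980907329345
blue [ 0.6291 -0.136   0.2073] 0.0006353538478099356 [ 0.6312 -0.1345] [ 0.628  -0.1361]
yel [ 0.6169 -0.248   0.2088] 0.00028766133860427253 [ 0.6182 -0.2469] [ 0.6163 -0.2477]
whi [ 0.642  -0.0249  0.2088] 1.6638212048746986e-05 [ 0.6431 -0.0248] [ 0.6413 -0.0248]
ora [ 0.4324 -0.3911  0.1547] 0.0016565788272871328 [ 0.4332 -0.3923] [ 0.432  -0.3889]
bin [[ 0.4412 -0.2584]
 [ 0.428  -0.458 ]
 [ 0.3006 -0.4496]
 [ 0.3112 -0.2506]] [ 0.3702 -0.3542  0.115 ]
binS [[ 0.4286 -0.4529]
 [ 0.4428 -0.2535]
 [ 0.3147 -0.2524]
 [ 0.3046 -0.4467]] [ 0.3727 -0.3514  0.115 ]
pot [0.7629 0.1954 0.095 ] [0.7463 0.1925 0.095 ]
```

```bash
cat > plan.py <<'E'
import sys,numpy as np
from bench import r
from scipy.spatial.transform import Rotation as R
def plan(wps):
    "waypoints x,y,z,toolx-yaw(rad): shift and turn/2 of each from the one before, in tool axes"
    st=r.read_state(); p=np.array(st["ee_pos"]); q=R.from_quat(st["eef_rot"]); x=q.as_matrix()[:,0]
    print("t",round(st["time"],2),"p",p.round(4),"yaw",round(np.arctan2(x[1],x[0]),4),"tilt",q.as_matrix()[:2,2].round(4),"f",np.round(st["ft_force"],2),"w",round(st["width"],4))
    for w in wps:
        a=w[3]; Q=R.from_matrix(np.array([[np.cos(a),np.sin(a),0],[np.sin(a),-np.cos(a),0],[0,0,-1]]))
        d=q.inv().apply(np.array(w[:3])-p); v=(q.inv()*Q).as_rotvec()/2
        print(w,"shift",d.round(4),"turn",v.round(4)); p,q=np.array(w[:3]),Q
if __name__=="__main__": plan(eval("["+sys.argv[1]+"]"))
E
python3 - <<'E'
from meas import *
for n,c,b in(("s",s,(290,195,350,240)),("t",t,(155,180,215,225))):
    m=mask(c["color"],"blue",b); print(n,m.sum(),cv2.boundingRect(m),cv2.contourArea(cv2.convexHull(cv2.findNonZero(m))))
    print(w2px(c,box(.4651,.2163,1.7065))[[1,3,7,5]].round(1).tolist())
print(px2w(t,[(168,197),(203.5,192.5),(170,215)],.042)); print(px2w(s,[(307,208.75),(336.25,206.75),(339,218),(308,220)],.042))
E
python3 plan.py "(.36,-.4,.28,-.7),(.46,-.22,.28,-.3),(.5,0,.28,0),(.465,.216,.2,.136)"
```

```text
s 398 (307, 207, 33, 20) 549.0
[[308.9, 221.1], [306.5, 207.5], [337.7, 205.4], [340.9, 219.0]]
t 351 (168, 193, 37, 22) 618.5
[[202.7, 191.0], [204.9, 209.4], [168.0, 214.5], [166.0, 196.1]]
[[0.4807 0.2636 0.042 ]
 [0.4927 0.1678 0.042 ]
 [0.4322 0.2569 0.042 ]]
[[0.4519 0.165  0.042 ]
 [0.4388 0.2576 0.042 ]
 [0.48   0.2635 0.042 ]
 [0.493  0.1673 0.042 ]]
t 0.3 p [ 0.2615 -0.5675  0.2223] yaw -1.139 tilt [-0.0002  0.0004] f [ 0.92 -0.31 -0.47] w 0.0871
(0.36, -0.4, 0.28, -0.7) shift [-0.111  -0.1596 -0.0577] turn [-0.000e+00  2.000e-04 -2.195e-01]
(0.46, -0.22, 0.28, -0.3) shift [-0.0395 -0.2021  0.    ] turn [ 0.   0.  -0.2]
(0.5, 0, 0.28, 0) shift [-0.0268 -0.222   0.    ] turn [ 0.    0.   -0.15]
(0.465, 0.216, 0.2, 0.136) shift [-0.035 -0.216  0.08 ] turn [ 0.     0.    -0.068]
```

```bash
python3 -m crank '[{"x":-0.022,"y":-0.032,"z":-0.012,"az":-0.044,"claw":-1},{"x":-0.044,"y":-0.064,"z":-0.024,"az":-0.088,"claw":-1},{"x":-0.066,"y":-0.096,"z":-0.036,"az":-0.132,"claw":-1},{"x":-0.088,"y":-0.128,"z":-0.048,"az":-0.176,"claw":-1},{"x":-0.111,"y":-0.16,"z":-0.058,"az":-0.22,"claw":-1}]' 20 | tail -3
python3 -m crank '[{"x":-0.008,"y":-0.04,"z":0,"az":-0.04,"claw":-1},{"x":-0.016,"y":-0.08,"z":0,"az":-0.08,"claw":-1},{"x":-0.024,"y":-0.12,"z":0,"az":-0.12,"claw":-1},{"x":-0.032,"y":-0.16,"z":0,"az":-0.16,"claw":-1},{"x":-0.04,"y":-0.2,"z":0,"az":-0.2,"claw":-1}]' | tail -3
python3 plan.py "(.5,-.02,.28,0),(.48,.15,.2,.08),(.4635,.2135,.12,.12)"
```

```text
t 0.3 p [ 0.2615 -0.5675  0.2223] yaw -1.139 tilt [-0.0002  0.0004] f [ 0.92 -0.31 -0.47] w 0.0871
(0.5, -0.02, 0.28, 0) shift [-0.3975 -0.4457 -0.0576] turn [-1.000e-04  2.000e-04 -5.695e-01]
(0.48, 0.15, 0.2, 0.08) shift [-0.02 -0.17  0.08] turn [ 0.    0.   -0.04]
(0.4635, 0.2135, 0.12, 0.12) shift [-0.0114 -0.0646  0.08  ] turn [ 0.    0.   -0.02]schema error: expected keys x, y, z, ax, ay, az, claw
schema error: expected keys x, y, z, ax, ay, az, claw
```

All seven keys are needed in every row.

```bash
python3 -m crank '[{"x":-0.022,"y":-0.032,"z":-0.012,"ax":0,"ay":0,"az":-0.044,"claw":-1},{"x":-0.044,"y":-0.064,"z":-0.024,"ax":0,"ay":0,"az":-0.088,"claw":-1},{"x":-0.066,"y":-0.096,"z":-0.036,"ax":0,"ay":0,"az":-0.132,"claw":-1},{"x":-0.088,"y":-0.128,"z":-0.048,"ax":0,"ay":0,"az":-0.176,"claw":-1},{"x":-0.111,"y":-0.16,"z":-0.058,"ax":0,"ay":0,"az":-0.22,"claw":-1}]' 20 | tail -3
python3 -m crank '[{"x":-0.008,"y":-0.04,"z":0,"ax":0,"ay":0,"az":-0.04,"claw":-1},{"x":-0.016,"y":-0.08,"z":0,"ax":0,"ay":0,"az":-0.08,"claw":-1},{"x":-0.024,"y":-0.12,"z":0,"ax":0,"ay":0,"az":-0.12,"claw":-1},{"x":-0.032,"y":-0.16,"z":0,"ax":0,"ay":0,"az":-0.16,"claw":-1},{"x":-0.04,"y":-0.2,"z":0,"ax":0,"ay":0,"az":-0.2,"claw":-1}]' | tail -3
python3 plan.py "(.5,-.02,.28,0),(.48,.15,.2,.08),(.4635,.2135,.12,.12)"
```

```text
eef_rot: [0.94, -0.34, 0.0, 0.0]
ft_force: [1.4, -0.9, -0.1]
width: 0.0869
eef_rot: [0.989, -0.147, 0.0, 0.0]
ft_force: [0.8, 0.0, 0.0]
width: 0.0868
t 1.13 p [ 0.459  -0.2192  0.2808] yaw -0.2953 tilt [ 0.0005 -0.0007] f [0.78 0.03 0.02] w 0.0868
(0.5, -0.02, 0.28, 0) shift [-0.0187 -0.2025  0.0007] turn [ 0.0003 -0.0003 -0.1476]
(0.48, 0.15, 0.2, 0.08) shift [-0.02 -0.17  0.08] turn [ 0.    0.   -0.04]
(0.4635, 0.2135, 0.12, 0.12) shift [-0.0114 -0.0646  0.08  ] turn [ 0.    0.   -0.02]
```

Tracking is accurate. Continuing to above the counter.

```bash
python3 -m crank '[{"x":-0.004,"y":-0.04,"z":0,"ax":0,"ay":0,"az":-0.03,"claw":-1},{"x":-0.008,"y":-0.08,"z":0,"ax":0,"ay":0,"az":-0.06,"claw":-1},{"x":-0.012,"y":-0.12,"z":0,"ax":0,"ay":0,"az":-0.09,"claw":-1},{"x":-0.016,"y":-0.16,"z":0,"ax":0,"ay":0,"az":-0.12,"claw":-1},{"x":-0.019,"y":-0.2,"z":0,"ax":0,"ay":0,"az":-0.148,"claw":-1}]' | tail -1
python3 -m crank '[{"x":-0.004,"y":-0.034,"z":0.016,"ax":0,"ay":0,"az":-0.008,"claw":-1},{"x":-0.008,"y":-0.068,"z":0.032,"ax":0,"ay":0,"az":-0.016,"claw":-1},{"x":-0.012,"y":-0.102,"z":0.048,"ax":0,"ay":0,"az":-0.024,"claw":-1},{"x":-0.016,"y":-0.136,"z":0.064,"ax":0,"ay":0,"az":-0.032,"claw":-1},{"x":-0.02,"y":-0.17,"z":0.08,"ax":0,"ay":0,"az":-0.04,"claw":-0.7}]' | tail -1
python3 -m crank '[{"x":-0.003,"y":-0.02,"z":0.02,"ax":0,"ay":0,"az":-0.01,"claw":-0.7},{"x":-0.006,"y":-0.04,"z":0.05,"ax":0,"ay":0,"az":-0.02,"claw":-0.7},{"x":-0.011,"y":-0.065,"z":0.08,"ax":0,"ay":0,"az":-0.02,"claw":-0.7},{"x":-0.011,"y":-0.065,"z":0.08,"ax":0,"ay":0,"az":-0.02,"claw":-0.7},{"x":-0.011,"y":-0.065,"z":0.08,"ax":0,"ay":0,"az":-0.02,"claw":-0.7}]' | tail -1
python3 - <<'E'
from meas import *
import plan
plan.plan([(.4635,.2135,.01,.12)])
g=lambda i,x,y,w,h:cv2.resize(i["color"][y:y+h,x:x+w],(400,400),interpolation=cv2.INTER_CUBIC)
cv2.imwrite("pics/c1.png",np.hstack([g(s,280,160,100,100),g(t,110,150,110,110)]))
E
```

```text
width: 0.087
width: 0.0846
width: 0.0743
t 2.48 p [0.4645 0.2093 0.1211] yaw 0.1165 tilt [ 0.0008 -0.0001] f [ 0.83 -0.99  0.18] w 0.074
(0.4635, 0.2135, 0.01, 0.12) shift [-0.0006 -0.0043  0.1111] turn [ 0.0001 -0.0004 -0.0018]
```

View pics/c1.png

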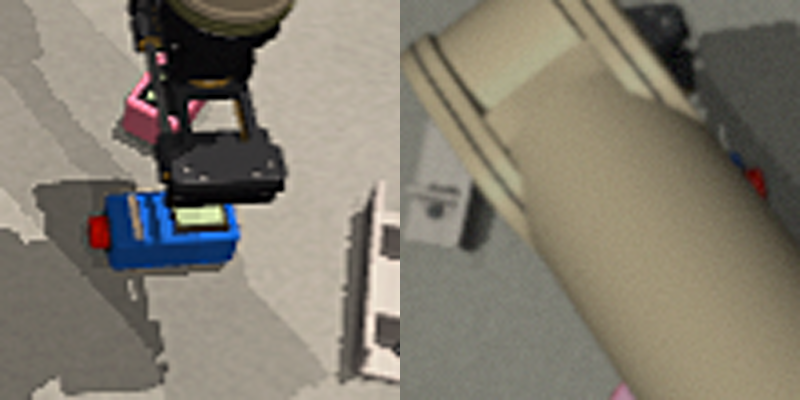

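The open jaws straddle the blue counter (scene crop, about (322,207)) and the pink one is clear. Lower and grip gently.

```bash
python3 -m crank '[{"x":0,"y":-0.004,"z":0.025,"ax":0,"ay":0,"az":-0.002,"claw":-0.7},{"x":0,"y":-0.004,"z":0.05,"ax":0,"ay":0,"az":-0.002,"claw":-0.7},{"x":0,"y":-0.004,"z":0.075,"ax":0,"ay":0,"az":-0.002,"claw":-0.7},{"x":0,"y":-0.004,"z":0.09,"ax":0,"ay":0,"az":-0.002,"claw":-0.7},{"x":0,"y":-0.004,"z":0.107,"ax":0,"ay":0,"az":-0.002,"claw":-0.7}]' 10| tail -2
python3 -m crank '[{"x":0,"y":0,"z":0,"ax":0,"ay":0,"az":0,"claw":1},{"x":0,"y":0,"z":0,"ax":0,"ay":0,"az":0,"claw":1},{"x":0,"y":0,"z":0,"ax":0,"ay":0,"az":0,"claw":1},{"x":0,"y":0,"z":0,"ax":0,"ay":0,"az":0,"claw":1},{"x":0,"y":0,"z":0,"ax":0,"ay":0,"az":0,"claw":1}]' 10| tail -2
python3 plan.py "(.47,.25,.018,-.16),(.487,.305,.018,-.16)"
```

```text
ft_force: [0.8, -0.4, -0.2]
width: 0.074
ft_force: [-0.8, -2.5, 5.7]
width: 0.0502
t 3.32 p [0.4646 0.2138 0.015 ] yaw 0.1205 tilt [0.0027 0.0004] f [-0.83 -2.53  5.72] w 0.0502
(0.47, 0.25, 0.018, -0.16) shift [ 0.0097 -0.0353 -0.003 ] turn [-0.0002 -0.0014  0.1403]
(0.487, 0.305, 0.018, -0.16) shift [ 0.008 -0.057  0.   ] turn [0. 0. 0.]
```

```bash
python3 -m crank '[{"x":0,"y":0,"z":-0.004,"ax":0,"ay":0,"az":0,"claw":1},{"x":0.003,"y":-0.01,"z":-0.004,"ax":0,"ay":0,"az":0.035,"claw":1},{"x":0.006,"y":-0.02,"z":-0.004,"ax":0,"ay":0,"az":0.07,"claw":1},{"x":0.009,"y":-0.03,"z":-0.004,"ax":0,"ay":0,"az":0.105,"claw":1},{"x":0.01,"y":-0.035,"z":-0.004,"ax":0,"ay":0,"az":0.14,"claw":1}]' 10| tail -2
python3 -m crank '[{"x":0.002,"y":-0.013,"z":0,"ax":0,"ay":0,"az":0,"claw":1},{"x":0.004,"y":-0.026,"z":0,"ax":0,"ay":0,"az":0,"claw":1},{"x":0.006,"y":-0.039,"z":0,"ax":0,"ay":0,"az":0,"claw":1},{"x":0.008,"y":-0.05,"z":0,"ax":0,"ay":0,"az":0,"claw":1},{"x":0.008,"y":-0.05,"z":0,"ax":0,"ay":0,"az":0,"claw":1}]' | tail -2
python3 - <<'E'
from meas import *
import plan
plan.plan([(.489,.313,.0155,-.16)])
g=lambda i,x,y,w,h:cv2.resize(i["color"][y:y+h,x:x+w],(400,400),interpolation=cv2.INTER_CUBIC)
cv2.imwrite("pics/c2.png",np.hstack([g(s,310,170,90,90),g(t,90,140,100,100)]))
E
```

```text
ft_force: [-0.6, 0.9, -3.0]
width: 0.0502
ft_force: [-0.3, -0.2, -1.8]
width: 0.05
t 4.25 p [0.4847 0.2979 0.0174] yaw -0.1575 tilt [-0.0005 -0.0002] f [ 0.21 -0.17 -1.99] w 0.0501
(0.489, 0.313, 0.0155, -0.16) shift [ 0.0019 -0.0155  0.0019] turn [0.0001 0.0002 0.0013]
```

View pics/c2.png

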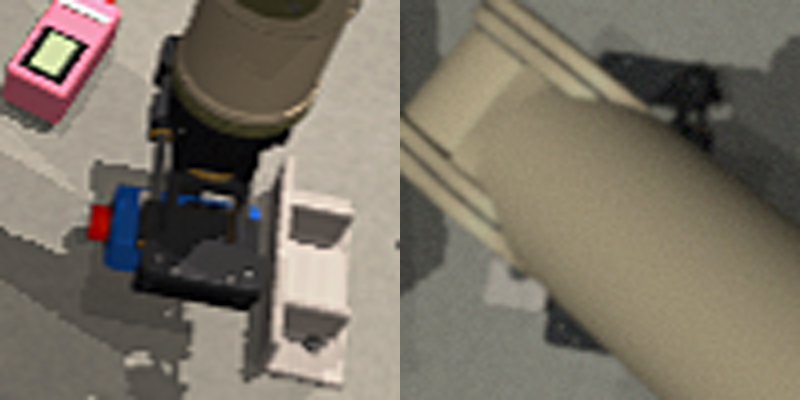

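Scene crop: the counter is held and lined up with the stop, with a gap of about 1 cm. Creep in until contact.

```bash
python3 -m crank '[{"x":0.0,"y":-0.002,"z":0,"ax":0,"ay":0,"az":0,"claw":1},{"x":0,"y":-0.004,"z":0,"ax":0,"ay":0,"az":0,"claw":1},{"x":0,"y":-0.006,"z":0.001,"ax":0,"ay":0,"az":0,"claw":1},{"x":0,"y":-0.008,"z":0.002,"ax":0,"ay":0,"az":0,"claw":1},{"x":0,"y":-0.008,"z":0.003,"ax":0,"ay":0,"az":0,"claw":1}]' 10| tail -2
python3 -m crank '[{"x":0.0,"y":-0.001,"z":0,"ax":0,"ay":0,"az":0,"claw":1},{"x":0,"y":-0.002,"z":0,"ax":0,"ay":0,"az":0,"claw":1},{"x":0,"y":-0.003,"z":0,"ax":0,"ay":0,"az":0,"claw":1},{"x":0,"y":-0.004,"z":0,"ax":0,"ay":0,"az":0,"claw":1},{"x":0,"y":-0.004,"z":0,"ax":0,"ay":0,"az":0,"claw":1}]' | tail -2
python3 -m crank '[{"x":0.0,"y":-0.001,"z":0,"ax":0,"ay":0,"az":0,"claw":1},{"x":0,"y":-0.002,"z":0,"ax":0,"ay":0,"az":0,"claw":1},{"x":0,"y":-0.003,"z":0,"ax":0,"ay":0,"az":0,"claw":1},{"x":0,"y":-0.004,"z":0,"ax":0,"ay":0,"az":0,"claw":1},{"x":0,"y":-0.004,"z":0,"ax":0,"ay":0,"az":0,"claw":1}]' | tail -2
python3 plan.py "(.489,.313,.0155,-.16)"
```

```text
ft_force: [-4.8, -3.9, 14.2]
width: 0.05
ft_force: [0.1, -4.0, 5.8]
width: 0.0497
ft_force: [-1.0, -6.2, 7.1]
width: 0.0501
t 5.5 p [0.4879 0.3124 0.0149] yaw -0.1598 tilt [ 0.0004 -0.0019] f [-1.04 -6.15  7.07] w 0.0501
(0.489, 0.313, 0.0155, -0.16) shift [ 0.001  -0.0008 -0.0006] turn [ 0.0009 -0.0004  0.0001]
```

```bash
python3 -m crank '[{"x":0.0,"y":-0.001,"z":-0.001,"ax":0,"ay":0,"az":0,"claw":1},{"x":0,"y":-0.002,"z":-0.001,"ax":0,"ay":0,"az":0,"claw":1},{"x":0,"y":-0.003,"z":-0.001,"ax":0,"ay":0,"az":0,"claw":1},{"x":0,"y":-0.003,"z":-0.001,"ax":0,"ay":0,"az":0,"claw":1},{"x":0,"y":-0.003,"z":-0.001,"ax":0,"ay":0,"az":0,"claw":1}]' 10| tail -2
python3 plan.py "(.489,.313,.0155,-.16)"
```

```text
ft_force: [-3.6, -9.6, 5.1]
width: 0.0498
t 5.92 p [0.4872 0.3135 0.0148] yaw -0.1604 tilt [-0.0023 -0.0051] f [-3.58 -9.59  5.13] w 0.0498
(0.489, 0.313, 0.0155, -0.16) shift [ 0.0018  0.0003 -0.0007] turn [ 0.0027  0.0008 -0.0002]
```

```bash
python3 -m crank '[{"x":0.0,"y":0.002,"z":-0.001,"ax":0,"ay":0,"az":0,"claw":1},{"x":0,"y":0.002,"z":-0.001,"ax":0,"ay":0,"az":0,"claw":-0.6},{"x":0,"y":0.002,"z":-0.001,"ax":0,"ay":0,"az":0,"claw":-0.6},{"x":0,"y":0.002,"z":-0.001,"ax":0,"ay":0,"az":0,"claw":-0.6},{"x":0,"y":0.002,"z":-0.001,"ax":0,"ay":0,"az":0,"claw":-0.6}]' 10| tail -2
python3 -m crank '[{"x":0.0,"y":0,"z":-0.02,"ax":0,"ay":0,"az":0,"claw":-0.6},{"x":0,"y":0,"z":-0.055,"ax":0,"ay":0,"az":0,"claw":-0.6},{"x":0,"y":0.03,"z":-0.085,"ax":0,"ay":0,"az":0,"claw":-0.6},{"x":0,"y":0.07,"z":-0.085,"ax":0,"ay":0,"az":0,"claw":0},{"x":0,"y":0.11,"z":-0.085,"ax":0,"ay":0,"az":0,"claw":1}]' | tail -2
python3 -m crank '[{"x":0.0,"y":0.02,"z":0,"ax":0,"ay":0,"az":0,"claw":1},{"x":0,"y":0.02,"z":0,"ax":0,"ay":0,"az":0,"claw":1},{"x":0,"y":0.02,"z":0,"ax":0,"ay":0,"az":0,"claw":1},{"x":0,"y":0.02,"z":0,"ax":0,"ay":0,"az":0,"claw":1},{"x":0,"y":0.02,"z":0,"ax":0,"ay":0,"az":0,"claw":1}]' 20 | tail -2
python3 - <<'E'
from meas import *
import plan
plan.plan([(.489,.313,.0155,-.16)])
g=lambda i,x,y,w,h:cv2.resize(i["color"][y:y+h,x:x+w],(400,400),interpolation=cv2.INTER_CUBIC)
cv2.imwrite("pics/c3.png",np.hstack([g(s,310,170,80,80),g(t,100,145,90,90)]))
for c,b in((s,(290,195,370,245)),(t,(120,160,215,225))):
    m=mask(c["color"],"red",b); print("red",m.sum(),cv2.boundingRect(m)); m=mask(c["color"],"blue",b); print("blue",m.sum(),cv2.boundingRect(m))
E
```

```text
ft_force: [-0.0, -0.0, 0.4]
width: 0.0666
ft_force: [1.3, -1.2, 1.0]
width: 0.0628
ft_force: [-0.2, 1.1, -0.2]
width: 0.0308
t 7.27 p [0.4668 0.1875 0.1015] yaw -0.1571 tilt [-0.0001  0.0007] f [ 0.46 -0.15  1.09] w 0.0229
(0.489, 0.313, 0.0155, -0.16) shift [ 0.0023 -0.1274  0.0861] turn [-0.0003  0.0001  0.0015]
red 35 (334, 217, 5, 8)
blue 408 (337, 213, 33, 24)
red 0 (0, 0, 0, 0)
blue 72 (131, 185, 16, 19)
```

View pics/c3.png

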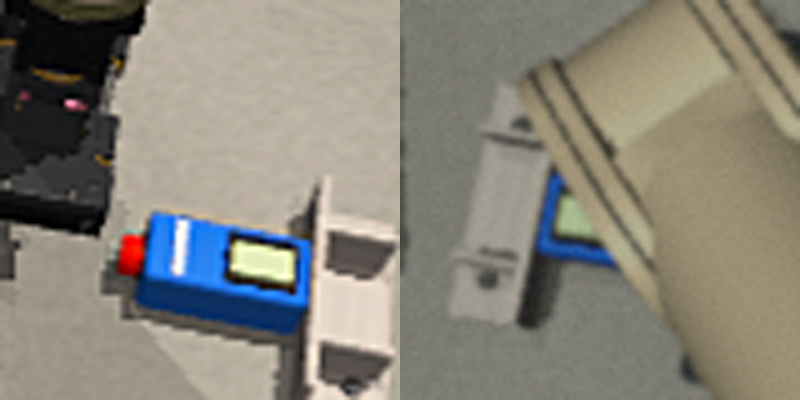

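Scene crop: the counter is flush against the stop, with the red button at scene (336,221), button out.

Run:
```python
from meas import *
import plan
p=px2w(s,[(335.5,221.2)],.022)[0]; print(p)
u=np.array([.155,.988]); f=np.array([.497,.363]); n=np.array([-.988,.155])
print("along",(p[:2]-f)@u,"lat",(p[:2]-f)@n)
plan.plan([(*(p[:2]-.035*u),.10,-.16),(*(p[:2]-.035*u),.014,-.16)])
```

```text
[0.4803 0.256  0.022 ]
along -0.10829379652254824 lat -4.2655391288806014e-05
t 7.37 p [0.4668 0.1871 0.1014] yaw -0.1575 tilt [-0.0003  0.0004] f [ 0.84  0.33 -0.56] w 0.0151
(np.float64(0.47483443422121496), np.float64(0.22143719754368768), 0.1, -0.16) shift [ 0.0025 -0.0352  0.0014] turn [-0.0002  0.0002  0.0012]
(np.float64(0.47483443422121496), np.float64(0.22143719754368768), 0.014, -0.16) shift [0.    0.    0.086] turn [0. 0. 0.]
```

```bash
python3 -m crank '[{"x":0.003,"y":-0.026,"z":0,"ax":0,"ay":0,"az":0,"claw":1},{"x":0.003,"y":-0.028,"z":0.03,"ax":0,"ay":0,"az":0,"claw":1},{"x":0.003,"y":-0.028,"z":0.06,"ax":0,"ay":0,"az":0,"claw":1},{"x":0.003,"y":-0.028,"z":0.084,"ax":0,"ay":0,"az":0,"claw":1},{"x":0.003,"y":-0.028,"z":0.086,"ax":0,"ay":0,"az":0,"claw":1}]' 20| tail -2
python3 -m crank '[{"x":0,"y":-0.005,"z":0,"ax":0,"ay":0,"az":0,"claw":1},{"x":0,"y":-0.01,"z":0,"ax":0,"ay":0,"az":0,"claw":1},{"x":0,"y":-0.015,"z":0,"ax":0,"ay":0,"az":0,"claw":1},{"x":0,"y":-0.018,"z":0,"ax":0,"ay":0,"az":0,"claw":1},{"x":0,"y":-0.02,"z":0,"ax":0,"ay":0,"az":0,"claw":1}]' | tail -2
python3 plan.py ""
python3 -m crank '[{"x":0,"y":-0.002,"z":0,"ax":0,"ay":0,"az":0,"claw":1},{"x":0,"y":-0.004,"z":0,"ax":0,"ay":0,"az":0,"claw":1},{"x":0,"y":-0.006,"z":0,"ax":0,"ay":0,"az":0,"claw":1},{"x":0,"y":-0.006,"z":0,"ax":0,"ay":0,"az":0,"claw":1},{"x":0,"y":-0.006,"z":0,"ax":0,"ay":0,"az":0,"claw":1}]' | tail -2
python3 plan.py ""
```

```text
ft_force: [-0.5, -0.7, -0.9]
width: 0.0004
ft_force: [0.4, 0.4, -0.3]
width: 0.0007
t 8.2 p [0.4783 0.2342 0.0167] yaw -0.1585 tilt [0.0019 0.0008] f [ 0.37  0.36 -0.29] w 0.0007
ft_force: [0.0, 0.5, -0.4]
width: 0.0007
t 8.62 p [0.4785 0.239  0.0155] yaw -0.159 tilt [ 0.     -0.0001] f [ 0.01  0.5  -0.42] w 0.0007
```

```bash
for i in 1 2; do python3 -m crank '[{"x":0,"y":-0.001,"z":0,"ax":0,"ay":0,"az":0,"claw":1},{"x":0,"y":-0.002,"z":0,"ax":0,"ay":0,"az":0,"claw":1},{"x":0,"y":-0.003,"z":0,"ax":0,"ay":0,"az":0,"claw":1},{"x":0,"y":-0.004,"z":0,"ax":0,"ay":0,"az":0,"claw":1},{"x":0,"y":-0.004,"z":0,"ax":0,"ay":0,"az":0,"claw":1}]' | tail -2
python3 plan.py ""; done
```

```text
ft_force: [-0.4, -3.5, 1.5]
width: 0.0006
t 9.03 p [0.4791 0.2426 0.0154] yaw -0.1592 tilt [-0.0002 -0.0007] f [-0.43 -3.54  1.46] w 0.0006
ft_force: [-2.8, -9.0, 5.0]
width: 0.0002
t 9.45 p [0.4796 0.2456 0.0154] yaw -0.1597 tilt [-0.0009 -0.0024] f [-2.79 -8.99  4.99] w 0.0002
```

```bash
python3 -m crank '[{"x":0,"y":-0.001,"z":0,"ax":0,"ay":0,"az":0,"claw":1},{"x":0,"y":-0.002,"z":0,"ax":0,"ay":0,"az":0,"claw":1},{"x":0,"y":-0.003,"z":0,"ax":0,"ay":0,"az":0,"claw":1},{"x":0,"y":-0.003,"z":0,"ax":0,"ay":0,"az":0,"claw":1},{"x":0,"y":-0.003,"z":0,"ax":0,"ay":0,"az":0,"claw":1}]' | tail -2
python3 plan.py ""
python3 -m crank '[{"x":0,"y":0,"z":0,"ax":0,"ay":0,"az":0,"claw":1},{"x":0,"y":0,"z":0,"ax":0,"ay":0,"az":0,"claw":1},{"x":0,"y":0,"z":0,"ax":0,"ay":0,"az":0,"claw":1},{"x":0,"y":0,"z":0,"ax":0,"ay":0,"az":0,"claw":1},{"x":0,"y":0,"z":0,"ax":0,"ay":0,"az":0,"claw":1}]' | tail -2
python3 - <<'E'
from meas import *
import plan; plan.plan([])
g=lambda i,x,y,w,h:cv2.resize(i["color"][y:y+h,x:x+w],(400,400),interpolation=cv2.INTER_CUBIC)
cv2.imwrite("pics/c4.png",g(s,310,170,80,80))
m=mask(s["color"],"red",(290,195,370,245)); print("red",m.sum(),cv2.boundingRect(m)); m=mask(s["color"],"blue",(290,195,370,245)); print("blue",m.sum(),cv2.boundingRect(m))
E
```

```text
ft_force: [-7.0, -17.9, 14.0]
width: 0.0005
t 9.87 p [0.4797 0.2458 0.0152] yaw -0.1612 tilt [-0.0026 -0.0068] f [ -6.95 -17.94  13.97] w 0.0005
ft_force: [-6.0, -17.2, 13.8]
width: 0.0003
t 10.38 p [0.4797 0.2458 0.0152] yaw -0.1613 tilt [-0.0026 -0.0067] f [ -6.91 -18.56  12.42] w 0.0001
red 4 (337, 220, 2, 2)
blue 263 (339, 214, 31, 23)
```

Pressed with about 18 N and bottomed out (no further travel), and the counter did not move. Back off and go to the orange tag.

```bash
python3 -m crank '[{"x":0,"y":0.01,"z":0,"ax":0,"ay":0,"az":0,"claw":1},{"x":0,"y":0.03,"z":-0.005,"ax":0,"ay":0,"az":0,"claw":1},{"x":0,"y":0.05,"z":-0.04,"ax":0,"ay":0,"az":0,"claw":1},{"x":0,"y":0.05,"z":-0.08,"ax":0,"ay":0,"az":0,"claw":1},{"x":0,"y":0.05,"z":-0.12,"ax":0,"ay":0,"az":0,"claw":1}]' | tail -2
python3 -m crank '[{"x":0,"y":0.01,"z":-0.04,"ax":0,"ay":0,"az":0,"claw":-1},{"x":0,"y":0.03,"z":-0.07,"ax":0,"ay":0,"az":0,"claw":-1},{"x":0,"y":0.06,"z":-0.09,"ax":0,"ay":0,"az":0,"claw":-1},{"x":0,"y":0.1,"z":-0.11,"ax":0,"ay":0,"az":0,"claw":-1},{"x":0,"y":0.14,"z":-0.12,"ax":0,"ay":0,"az":0,"claw":-1}]' | tail -2
python3 plan.py "(.47,-.14,.26,-.068),(.435,-.31,.24,-.068),(.431,-.391,.2,-.068)"
```

```text
ft_force: [1.5, 0.2, -0.3]
width: 0.0004
ft_force: [1.8, -1.3, 0.1]
width: 0.026
t 11.22 p [0.4511 0.0654 0.2575] yaw -0.1555 tilt [0.0046 0.0012] f [ 1.75 -1.28  0.11] w 0.026
(0.47, -0.14, 0.26, -0.068) shift [ 0.0505  0.2    -0.0027] turn [-0.0008 -0.0022 -0.0438]
(0.435, -0.31, 0.24, -0.068) shift [-0.0234  0.172   0.02  ] turn [0. 0. 0.]
(0.431, -0.391, 0.2, -0.068) shift [0.0015 0.0811 0.04  ] turn [0. 0. 0.]
```

```bash
python3 -m crank '[{"x":0.01,"y":0.04,"z":0,"ax":0,"ay":0,"az":-0.01,"claw":-1},{"x":0.02,"y":0.08,"z":0,"ax":0,"ay":0,"az":-0.02,"claw":-1},{"x":0.03,"y":0.12,"z":-0.003,"ax":0,"ay":-0.002,"az":-0.03,"claw":-1},{"x":0.04,"y":0.16,"z":-0.003,"ax":0,"ay":-0.002,"az":-0.04,"claw":-1},{"x":0.05,"y":0.2,"z":-0.003,"ax":0,"ay":-0.002,"az":-0.044,"claw":-1}]' | tail -2
python3 -m crank '[{"x":-0.005,"y":0.036,"z":0,"ax":0,"ay":0,"az":0,"claw":-1},{"x":-0.01,"y":0.072,"z":0,"ax":0,"ay":0,"az":0,"claw":-1},{"x":-0.015,"y":0.108,"z":0,"ax":0,"ay":0,"az":0,"claw":-1},{"x":-0.02,"y":0.144,"z":0.01,"ax":0,"ay":0,"az":0,"claw":-1},{"x":-0.023,"y":0.172,"z":0.02,"ax":0,"ay":0,"az":0,"claw":-1}]' | tail -2
python3 -m crank '[{"x":0,"y":0.03,"z":0.01,"ax":0,"ay":0,"az":0,"claw":-1},{"x":0,"y":0.06,"z":0.02,"ax":0,"ay":0,"az":0,"claw":-1},{"x":0.001,"y":0.081,"z":0.04,"ax":0,"ay":0,"az":0,"claw":-1},{"x":0.001,"y":0.081,"z":0.04,"ax":0,"ay":0,"az":0,"claw":-1},{"x":0.001,"y":0.081,"z":0.04,"ax":0,"ay":0,"az":0,"claw":-1}]' | tail -2
python3 - <<'E'
from meas import *
import plan; plan.plan([(.431,-.391,.127,-.068)])
g=lambda i,x,y,w,h:cv2.resize(i["color"][y:y+h,x:x+w],(400,400),interpolation=cv2.INTER_CUBIC)
cv2.imwrite("pics/c5.png",np.hstack([g(s,90,120,90,90),g(s,310,170,80,80)]))
E
```

```text
ft_force: [1.5, 0.2, 0.2]
width: 0.0592
ft_force: [1.4, 0.3, -0.9]
width: 0.0855
ft_force: [-0.1, 0.6, 0.0]
width: 0.0869
t 12.57 p [ 0.4293 -0.3904  0.1985] yaw -0.0693 tilt [-0.0025  0.0005] f [0.39 1.46 0.62] w 0.0872
(0.431, -0.391, 0.127, -0.068) shift [0.0019 0.0005 0.0715] turn [-0.0002  0.0013 -0.0007]
```

View pics/c5.png

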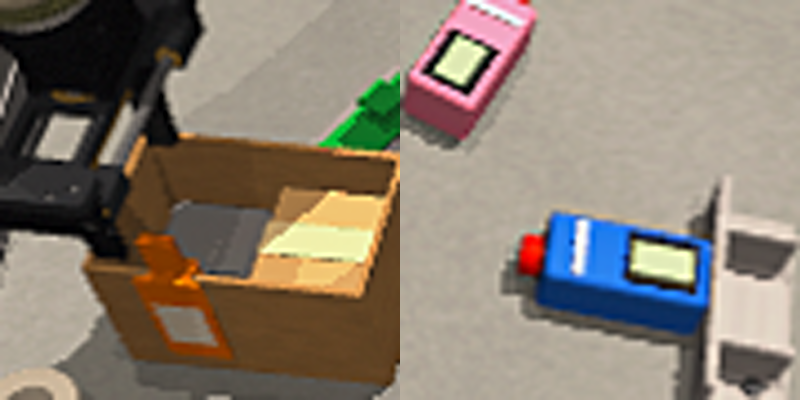

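Run:
```python
from meas import *
for p in([.4728,-.3934,.1985],[.386,-.387,.1985],[.431,-.391,.156]): print(p,w2px(s,[p]).round(1),((w2px(s,[p])-[90,120])/.225).round(0))
# orange mask in scene: topmost tab extent
m=mask(s["color"],"orange",(105,160,150,215)); print(cv2.boundingRect(m)); 
for y in range(168,184): 
    x=np.flatnonzero(m[y]); print(y,x.min() if len(x) else None,x.max() if len(x) else None,end='; ')
```

```text
[0.4728, -0.3934, 0.1985] [[115.8 175.8]] [[115. 248.]]
[0.386, -0.387, 0.1985] [[126.2 152.8]] [[161. 146.]]
[0.431, -0.391, 0.156] [[125.1 173.4]] [[156. 238.]]
(120, 172, 22, 28)
168 None None; 169 None None; 170 None None; 171 None None; 172 121 121; 173 122 128; 174 120 128; 175 122 129; 176 121 129; 177 123 130; 178 122 133; 179 124 133; 180 123 134; 181 124 133; 182 122 132; 183 121 128;
```

Counter is flush with its button out; the jaw tip (crop (105,250)) matches the prediction and straddles the tab. Descend and grip.

```bash
python3 -m crank '[{"x":0.002,"y":0,"z":0.018,"ax":0,"ay":0,"az":0,"claw":-1},{"x":0.002,"y":0,"z":0.036,"ax":0,"ay":0.001,"az":0,"claw":-1},{"x":0.002,"y":0,"z":0.054,"ax":0,"ay":0.001,"az":0,"claw":-1},{"x":0.002,"y":0,"z":0.07,"ax":0,"ay":0.001,"az":0,"claw":-1},{"x":0.002,"y":0,"z":0.071,"ax":0,"ay":0.001,"az":0,"claw":-1}]' 15| tail -2
python3 plan.py ""
python3 -m crank '[{"x":0,"y":0,"z":0,"ax":0,"ay":0,"az":0,"claw":1},{"x":0,"y":0,"z":0,"ax":0,"ay":0,"az":0,"claw":1},{"x":0,"y":0,"z":0,"ax":0,"ay":0,"az":0,"claw":1},{"x":0,"y":0,"z":0,"ax":0,"ay":0,"az":0,"claw":1},{"x":0,"y":0,"z":0,"ax":0,"ay":0,"az":0,"claw":1}]' | tail -2
python3 -m crank '[{"x":0,"y":0,"z":0,"ax":0,"ay":0,"az":0,"claw":1},{"x":0,"y":0,"z":0,"ax":0,"ay":0,"az":0,"claw":1},{"x":0,"y":0,"z":0,"ax":0,"ay":0,"az":0,"claw":1},{"x":0,"y":0,"z":0,"ax":0,"ay":0,"az":0,"claw":1},{"x":0,"y":0,"z":0,"ax":0,"ay":0,"az":0,"claw":1}]' 25| tail -2
python3 plan.py ""
```

```text
ft_force: [-1.5, -0.9, -0.2]
width: 0.0871
t 13.08 p [ 0.4293 -0.3899  0.1248] yaw -0.0695 tilt [-0.0041  0.0024] f [-1.52 -0.87 -0.17] w 0.0871
ft_force: [-0.3, -0.2, -0.3]
width: 0.0615
ft_force: [0.2, -0.8, 0.9]
width: 0.0285
t 13.92 p [ 0.4298 -0.3916  0.1269] yaw -0.0711 tilt [-0.002   0.0003] f [ 0.17 -0.79  0.91] w 0.0285
```

```bash
python3 -m crank '[{"x":0,"y":0,"z":0,"ax":0,"ay":0,"az":0,"claw":1},{"x":0,"y":0,"z":0,"ax":0,"ay":0,"az":0,"claw":1},{"x":0,"y":0,"z":0,"ax":0,"ay":0,"az":0,"claw":1},{"x":0,"y":0,"z":0,"ax":0,"ay":0,"az":0,"claw":1},{"x":0,"y":0,"z":0,"ax":0,"ay":0,"az":0,"claw":1}]' 25| tail -2
python3 -m crank '[{"x":0,"y":0,"z":-0.005,"ax":0,"ay":0,"az":0,"claw":1},{"x":0,"y":0,"z":-0.015,"ax":0,"ay":0,"az":0,"claw":1},{"x":0,"y":0,"z":-0.03,"ax":0,"ay":0,"az":0,"claw":1},{"x":0,"y":0,"z":-0.045,"ax":0,"ay":0,"az":0,"claw":1},{"x":0,"y":0,"z":-0.06,"ax":0,"ay":0,"az":0,"claw":1}]' 25| tail -2
python3 plan.py ""
```

```text
ft_force: [-0.1, -0.4, -0.5]
width: 0.0103
ft_force: [-0.5, 0.2, -0.5]
width: 0.0103
t 14.75 p [ 0.4301 -0.3917  0.1887] yaw -0.071 tilt [-0.0014 -0.0002] f [-0.48  0.22 -0.55] w 0.0103
```

```bash
python3 -m crank '[{"x":0,"y":0,"z":-0.03,"ax":0,"ay":0,"az":0,"claw":1},{"x":0,"y":0,"z":-0.06,"ax":0,"ay":0,"az":0,"claw":1},{"x":0,"y":0,"z":-0.09,"ax":0,"ay":0,"az":0,"claw":1},{"x":0,"y":0,"z":-0.12,"ax":0,"ay":0,"az":0,"claw":1},{"x":0,"y":0,"z":-0.13,"ax":0,"ay":0,"az":0,"claw":1}]' 25| tail -2
python3 plan.py "(.54,-.28,.32,-.085),(.6232,-.192,.32,-.1)"
```

```text
ft_force: [1.5, -0.4, 0.2]
width: 0.0096
t 15.17 p [ 0.4311 -0.3922  0.323 ] yaw -0.071 tilt [ 0.0034 -0.0042] f [ 1.52 -0.37  0.21] w 0.0096
(0.54, -0.28, 0.32, -0.085) shift [ 0.1006 -0.1196  0.0029] turn [ 0.002  -0.0019  0.007 ]
(0.6232, -0.192, 0.32, -0.1) shift [ 0.0754 -0.0947  0.    ] turn [0.     0.     0.0075]
```

```bash
python3 -m crank '[{"x":0.02,"y":-0.022,"z":0,"ax":0,"ay":0,"az":0.002,"claw":1},{"x":0.04,"y":-0.044,"z":0,"ax":0,"ay":0,"az":0.004,"claw":1},{"x":0.06,"y":-0.07,"z":0,"ax":0,"ay":0,"az":0.006,"claw":1},{"x":0.08,"y":-0.095,"z":0,"ax":0,"ay":0,"az":0.007,"claw":1},{"x":0.1,"y":-0.12,"z":0,"ax":0,"ay":0,"az":0.007,"claw":1}]' | tail -2
python3 -m crank '[{"x":0.02,"y":-0.025,"z":0,"ax":0,"ay":0,"az":0.002,"claw":1},{"x":0.04,"y":-0.05,"z":0,"ax":0,"ay":0,"az":0.004,"claw":1},{"x":0.06,"y":-0.075,"z":0,"ax":0,"ay":0,"az":0.006,"claw":1},{"x":0.075,"y":-0.095,"z":0,"ax":0,"ay":0,"az":0.008,"claw":1},{"x":0.075,"y":-0.095,"z":0,"ax":0,"ay":0,"az":0.008,"claw":1}]' | tail -2
python3 - <<'E'
from meas import *
import plan; plan.plan([(.6232,-.192,.32,-.1)])
cv2.imwrite("pics/c6.png",cv2.resize(s["color"][155:275,110:250],None,fx=5,fy=5,interpolation=cv2.INTER_CUBIC))
print("pred tag bottom mid",(w2px(s,[(.6232+.0095,-.193,.225),(.6232,-.192,.308)])-[110,155])*5)
E
```

```text
ft_force: [0.8, -0.5, -0.7]
width: 0.0097
ft_force: [-0.1, 1.5, -1.4]
width: 0.01
t 16.1 p [ 0.6215 -0.1897  0.3165] yaw -0.0989 tilt [-0.0024  0.0006] f [-0.36 -1.19 -0.78] w 0.0097
(0.6232, -0.192, 0.32, -0.1) shift [ 0.0019  0.0021 -0.0035] turn [-0.0002  0.0012  0.0006]
pred tag bottom mid [[315.1526 343.0425]
 [287.1405 236.73  ]]
```

View pics/c6.png

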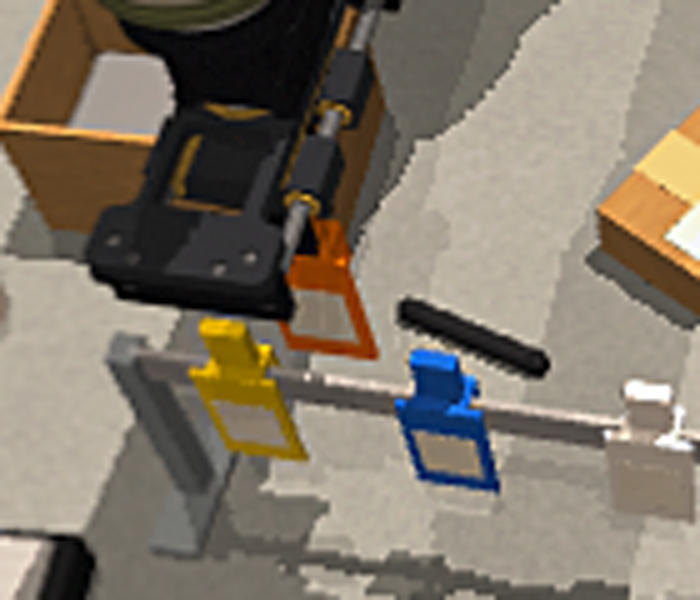

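Orange tag hangs straight from the jaws above the gap, bottom edge from crop (285,345) to (377,357), between yellow (205–305) and blue (410–497). Its offset from the TCP needs measuring against the neighbours' bottom corners.

Run:
```python
from meas import *
import plan; st=plan.r.read_state(); z=st["ee_pos"][2]-.012-.085; print(st["ee_pos"])
f=lambda q,z:px2w(s,np.array(q)/5+[110,155],z)
for n,q,zz in(("orange",[(377,357),(287,346)],z),("yellow",[(306,458),(226,452)],.085),("blue",[(497,491),(417,483)],.085),("yel up",[(266,368),(192,370)],.17),("blue up",[(470,405),(397,403)],.17)):
    p=f(q,zz); print(n,p[:,:2],"w",np.linalg.norm(p[0]-p[1]),"mid",p.mean(0))
m=mask(s["color"],"orange",(165,195,190,230)); x=cv2.findNonZero(m)[:,0]; print(cv2.boundingRect(m),x[np.argmax(x.sum(1))])
```

```text
[ 0.6207 -0.192   0.3169]
orange [[ 0.636  -0.1619]
 [ 0.6323 -0.2084]] w 0.046619305288751786 mid [ 0.6342 -0.1852  0.2199]
yellow [[ 0.6287 -0.2261]
 [ 0.6276 -0.2721]] w 0.04602089173013574 mid [ 0.6282 -0.2491  0.085 ]
blue [[ 0.6428 -0.1153]
 [ 0.6405 -0.1608]] w 0.04559844679967118 mid [ 0.6416 -0.1381  0.085 ]
yel up [[ 0.6185 -0.2328]
 [ 0.622  -0.2718]] w 0.039080266310330465 mid [ 0.6202 -0.2523  0.17  ]
blue up [[ 0.6343 -0.1213]
 [ 0.6353 -0.1597]] w 0.03849368659722213 mid [ 0.6348 -0.1405  0.17  ]
(165, 197, 18, 29) [182 225]
```

```bash
python3 -m crank '[{"x":0.002,"y":0.008,"z":0,"ax":0,"ay":0,"az":0,"claw":1},{"x":0.002,"y":0.008,"z":0.0,"ax":0,"ay":0,"az":0,"claw":1},{"x":0.002,"y":0.008,"z":0.01,"ax":0,"ay":0,"az":0,"claw":1},{"x":0.002,"y":0.008,"z":0.02,"ax":0,"ay":0,"az":0,"claw":1},{"x":0.002,"y":0.008,"z":0.03,"ax":0,"ay":0,"az":0,"claw":1}]' | tail -2
python3 plan.py ""
python3 -m crank '[{"x":0,"y":0,"z":0.012,"ax":0,"ay":0,"az":0,"claw":1},{"x":0,"y":0,"z":0.024,"ax":0,"ay":0,"az":0,"claw":1},{"x":0,"y":0,"z":0.036,"ax":0,"ay":0,"az":0,"claw":1},{"x":0,"y":0,"z":0.048,"ax":0,"ay":0,"az":0,"claw":1},{"x":0,"y":0,"z":0.06,"ax":0,"ay":0,"az":0,"claw":1}]' | tail -2
python3 - <<'E'
from meas import *
import plan; plan.plan([(.622,-.2,.183,-.1)])
cv2.imwrite("pics/c7.png",cv2.resize(s["color"][155:275,110:250],None,fx=5,fy=5,interpolation=cv2.INTER_CUBIC))
E
```

```text
ft_force: [0.3, -0.7, -0.4]
width: 0.0096
t 16.62 p [ 0.622  -0.1991  0.2852] yaw -0.1014 tilt [-0.0025  0.0005] f [ 0.26 -0.68 -0.38] w 0.0096
ft_force: [0.3, 0.7, -0.2]
width: 0.0096
t 17.13 p [ 0.6212 -0.1987  0.2238] yaw -0.1009 tilt [-0.0055  0.0013] f [ 0.08 -0.3   0.12] w 0.0098
(0.622, -0.2, 0.183, -0.1) shift [0.0011 0.0013 0.0408] turn [-0.0004  0.0028 -0.0004]
```

View pics/c7.png

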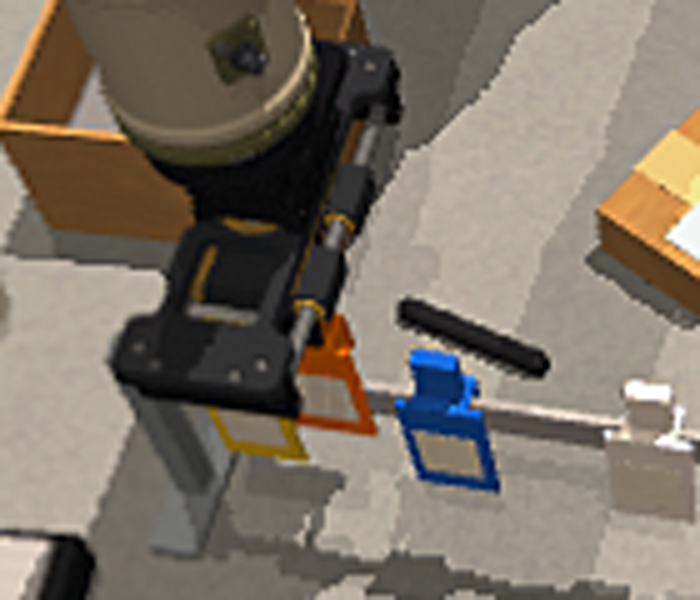

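Plate now hangs in front of the rail, between yellow and blue, right bottom corner at crop (375,433), clear of blue at 417. Lower onto the rail.

```bash
python3 -m crank '[{"x":0.001,"y":0.001,"z":0.008,"ax":0,"ay":0.002,"az":0,"claw":1},{"x":0.001,"y":0.001,"z":0.016,"ax":0,"ay":0.002,"az":0,"claw":1},{"x":0.001,"y":0.001,"z":0.024,"ax":0,"ay":0.002,"az":0,"claw":1},{"x":0.001,"y":0.001,"z":0.032,"ax":0,"ay":0.002,"az":0,"claw":1},{"x":0.001,"y":0.001,"z":0.036,"ax":0,"ay":0.002,"az":0,"claw":1}]' | tail -2
python3 plan.py ""
python3 -m crank '[{"x":0,"y":0,"z":0.001,"ax":0,"ay":0,"az":0,"claw":1},{"x":0,"y":0,"z":0.002,"ax":0,"ay":0,"az":0,"claw":1},{"x":0,"y":0,"z":0.003,"ax":0,"ay":0,"az":0,"claw":1},{"x":0,"y":0,"z":0.004,"ax":0,"ay":0,"az":0,"claw":1},{"x":0,"y":0,"z":0.004,"ax":0,"ay":0,"az":0,"claw":1}]' | tail -2
python3 plan.py ""
```

```text
ft_force: [0.1, -1.0, -0.0]
width: 0.0096
t 17.55 p [ 0.6227 -0.1999  0.1892] yaw -0.1009 tilt [0.0008 0.0002] f [ 0.1  -1.   -0.01] w 0.0096
ft_force: [0.3, -0.7, -0.9]
width: 0.0103
t 17.97 p [ 0.6232 -0.2     0.1868] yaw -0.101 tilt [ 0.0023 -0.0002] f [ 0.3  -0.7  -0.94] w 0.0103
```

```bash
for i in 1 2; do python3 -m crank '[{"x":0,"y":0,"z":0.001,"ax":0,"ay":0,"az":0,"claw":1},{"x":0,"y":0,"z":0.002,"ax":0,"ay":0,"az":0,"claw":1},{"x":0,"y":0,"z":0.002,"ax":0,"ay":0,"az":0,"claw":1},{"x":0,"y":0,"z":0.002,"ax":0,"ay":0,"az":0,"claw":1},{"x":0,"y":0,"z":0.002,"ax":0,"ay":0,"az":0,"claw":1}]' | tail -2
python3 plan.py ""; done
```

```text
ft_force: [-0.5, -0.3, 0.1]
width: 0.0102
t 18.38 p [ 0.6231 -0.2     0.1847] yaw -0.101 tilt [ 0.0021 -0.0001] f [-0.54 -0.26  0.12] w 0.0102
ft_force: [0.2, 0.4, -0.6]
width: 0.0099
t 18.8 p [ 0.6231 -0.2     0.1826] yaw -0.101 tilt [ 0.0021 -0.0002] f [ 0.18  0.44 -0.57] w 0.0099
```

Seat is expected at TCP 0.182; the fz readings are noisy, so go on in 1–2 mm steps until contact shows.

```bash
for i in 1 2; do python3 -m crank '[{"x":0,"y":0,"z":0.001,"ax":0,"ay":0,"az":0,"claw":1},{"x":0,"y":0,"z":0.0015,"ax":0,"ay":0,"az":0,"claw":1},{"x":0,"y":0,"z":0.0015,"ax":0,"ay":0,"az":0,"claw":1},{"x":0,"y":0,"z":0.0015,"ax":0,"ay":0,"az":0,"claw":1},{"x":0,"y":0,"z":0.0015,"ax":0,"ay":0,"az":0,"claw":1}]' | tail -2
python3 plan.py ""; done
```

```text
ft_force: [-2.5, -0.1, 6.5]
width: 0.0099
t 19.22 p [ 0.6233 -0.2     0.1817] yaw -0.101 tilt [ 0.0027 -0.0004] f [-2.48 -0.13  6.47] w 0.0099
ft_force: [-6.0, 2.0, 15.4]
width: 0.0097
t 19.63 p [ 0.6233 -0.2     0.1817] yaw -0.1011 tilt [ 0.0035 -0.0009] f [-5.97  1.96 15.39] w 0.0097
```

Seated (contact at TCP z 0.1817, as predicted). Relieve, open, and rise.

```bash
python3 -m crank '[{"x":0,"y":0,"z":-0.002,"ax":0,"ay":0,"az":0,"claw":1},{"x":0,"y":0,"z":-0.0022,"ax":0,"ay":0,"az":0,"claw":1},{"x":0,"y":0,"z":-0.0022,"ax":0,"ay":0,"az":0,"claw":-0.3},{"x":0,"y":0,"z":-0.0022,"ax":0,"ay":0,"az":0,"claw":-0.3},{"x":0,"y":0,"z":-0.0022,"ax":0,"ay":0,"az":0,"claw":-0.3}]' 5| tail -2
python3 -m crank '[{"x":0,"y":0,"z":0,"ax":0,"ay":0,"az":0,"claw":-0.3},{"x":0,"y":0,"z":0,"ax":0,"ay":0,"az":0,"claw":-0.3},{"x":0,"y":0,"z":0,"ax":0,"ay":0,"az":0,"claw":-0.3},{"x":0,"y":0,"z":0,"ax":0,"ay":0,"az":0,"claw":-0.3},{"x":0,"y":0,"z":0,"ax":0,"ay":0,"az":0,"claw":-0.3}]' | tail -2
python3 -m crank '[{"x":0,"y":0,"z":-0.01,"ax":0,"ay":0,"az":0,"claw":-0.3},{"x":0,"y":0,"z":-0.03,"ax":0,"ay":0,"az":0,"claw":-0.3},{"x":0,"y":0,"z":-0.06,"ax":0,"ay":0,"az":0,"claw":-0.3},{"x":0,"y":0,"z":-0.1,"ax":0,"ay":0,"az":0,"claw":-0.3},{"x":0,"y":0,"z":-0.14,"ax":0,"ay":0,"az":0,"claw":-0.3}]' | tail -2
python3 -m crank '[{"x":-0.03,"y":0,"z":0,"ax":0,"ay":0,"az":0,"claw":-0.3},{"x":-0.06,"y":0,"z":0,"ax":0,"ay":0,"az":0,"claw":-0.3},{"x":-0.09,"y":0.0,"z":0,"ax":0,"ay":0,"az":0,"claw":-0.3},{"x":-0.12,"y":0,"z":0,"ax":0,"ay":0,"az":0,"claw":-0.3},{"x":-0.15,"y":0,"z":0,"ax":0,"ay":0,"az":0,"claw":-0.3}]' | tail -2
python3 - <<'E'
from meas import *
import plan; plan.plan([])
a=cv2.resize(s["color"][190:275,120:250],(780,510),interpolation=cv2.INTER_CUBIC); cv2.imwrite("pics/c8.png",a)
for c,b in((s,(290,195,375,245)),(t,(120,160,215,225))):
    m=mask(c["color"],"red",b); print("red",m.sum(),cv2.boundingRect(m)); m=mask(c["color"],"blue",b); print("blue",m.sum(),cv2.boundingRect(m))
E
```

```text
ft_force: [0.6, 0.2, -0.1]
width: 0.0227
ft_force: [-0.9, 0.1, -0.3]
width: 0.0532
ft_force: [0.9, -0.1, -0.3]
width: 0.0561
ft_force: [1.0, -1.3, 1.5]
width: 0.0562
t 21.4 p [ 0.4705 -0.1851  0.3233] yaw -0.1028 tilt [ 0.0029 -0.0024] f [0.01 0.25 0.46] w 0.0566
red 34 (334, 217, 5, 8)
blue 431 (338, 213, 34, 24)
red 48 (168, 195, 6, 9)
blue 345 (131, 184, 38, 23)
```

View pics/c8.png

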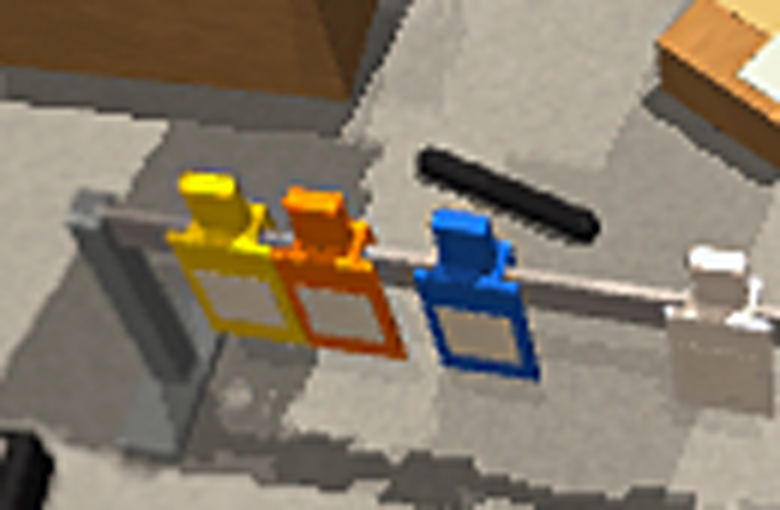

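View 11: orange hangs straight on the rail, tab top at crop (315,200) between yellow (207,185) and blue (462,222). Relative to the pre-move picture, yellow and blue have moved less than 1 px. One numeric check, then hand in.

Run:
```python
from meas import *
f=lambda u,v:px2w(s,[(120+u/6,190+v/6)],.211)[0,:2]
y,o,b=f(207,185),f(315,200),f(462,222); print(y,o,b,"o-y",np.linalg.norm(o-y),"o-b",np.linalg.norm(o-b),"y-b",np.linalg.norm(y-b))
res=counter([.488,.313,1.41],bs=(320,200,375,245),bt=(120,170,180,215)); d=res.x[:2]-[.497,.363]
print("counter",res.x,res.fun,"rel stop",d@[.155,.988],d@[-.988,.155])
```

```text
[ 0.6195 -0.2463] [ 0.6241 -0.1988] [ 0.6312 -0.1345] o-y 0.04777230232533905 o-b 0.06461619143762896 y-b 0.11238683495913253
counter [0.4876 0.3166 1.3777] 0.27338239256796804 rel stop -0.04733923194284069 0.0021196690515681298
```

All within limits: 48 and 65 mm from the neighbours (limit 80 mm), and the counter touching the stop within the measuring error.

```bash
python3 -c "
from bench import close_job
print(close_job())"
```

```text
the job is handed in; nothing more can be done
None
```

Both parts of the job are done and it was handed in at about 21.5 s of the 72 s. The hand-in gives no verdict, so the results below are from my own checks.

- **Counter:** I turned it about 16° and set it flush against the steel stop. I then pressed the red button with shut fingers at about 18 N for over 0.4 s. The finger stopped advancing there, so I took the button as fully in. In the last pictures the counter still stands at the stop: centre about 47 mm before the face, where 50 mm is touching, so the gap is measuring error. The sideways offset is about 2 mm and the button is out.
- **Orange tag:** I lifted it off the bin rim and lowered it onto the rail, with contact where predicted, then let it go. It hangs straight, about 48 mm from yellow and 65 mm from blue, both under the 80 mm limit.
- **Other items:** The yellow and blue tags show no visible shift, and white looks undisturbed. I never went near the pen pot or the green and pink look-alikes. I did not check the pot in a final picture.

**Off target:** I aimed for the middle of the gap, but the tag ended about 8 mm towards yellow. The plates are close, with only about 2 mm between them. My estimate of how the tag sat in the jaws was off by that much. Since it is within the limits, I left it.

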